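# Sweep the spilled sugar lumps into the crumb tray

### The arm

A 7-joint arm with a two-finger parallel gripper is mounted at the origin on the work surface. World frame = base frame: x ahead of the robot, y to its left, z up, the work surface at z = 0. Lengths are in m, angles in rad, forces in N, time in s.
With the tool pointing down it reaches from about 0.425 to 0.925 m from the base axis. Payload 6.8 kg.
Tool frame: the origin (TCP) lies midway between the tips of the shut fingers; the grasp point (between the pads) lies 19 mm behind it; z points along the fingers, y is the line along which they close (so a half turn about z gives the same grasp; the last joint's range is limited). The gripper opens to 85 mm and grips with 20 to 120 N. Pads are 22 mm wide; open, the fingers measure 114 mm over their backs; the gripper's body (76 mm by 85 mm) begins 54 mm behind the grasp point. The pads swing forward as they close: fully open they stand 13 mm farther back than shut.
Start: joints at [1.077, 0.477, 0.022, 1.555, -0.011, 1.109, -0.083], TCP at [0.254, -0.625, 0.231] pointing down, gripper open.
Joint ranges: [-2.96, 2.96], [-0.34, 2.1], [-1.41, 1.46], [0.24, 2.44], [-1.37, 4.51], [0.17, 1.92], [-2.96, 2.96]. Speed limits (rad/s): [2.39, 2.39, 3.14, 3.14, 3.14, 3.14, 3.14].

### API

Orientations are given as a rotation vector (axis times angle).
In Python, from bench import r gives the robot as it stands. The module is installed in compiled form; this text tells all that it offers.
- The arm moves only by the tool apply_moves, never from a script. Its argument "rows" is a list of rows, each a list of 6 numbers: the shift along the tool's x, y, z scaled (see below), then the turn, a rotation vector about the tool's x, y, z scaled (see below). A call has 1 to 5 rows; each row is the pose to reach, as a shift and turn from the pose commanded when the call began, along the tool's axes at that moment; what a row does not reach only later rows make up. The controller multiplies each number of a shift by 0.25 m and each number of a turn by 90 degrees. A row lasts 1/8 s, in which the tool goes at most 62.5 mm and 10.7 degrees, less where a joint would pass 70% of its speed; a pose out of reach is approached as far as the arm can. A call with a number of a shift or a turn outside -1 to 1 is refused whole. A call with a gripper value outside its range is refused whole. "claw" is the opening, from 0 (shut) to 1 (fully open), set as the call begins (left out, the last holds). The fingers move at their own pace and stop on an object; "newtons" is the grip in N (left out, the last holds). Time passes only in rows, so rows that repeat a pose let the fingers close. It gives the time, the measured TCP pose, the force, the opening and the grip force at its end, in the units of the state.
- r.get_obs(): the state, without advancing time (a new reading comes with each control period).
- r.grab_frame(name): name is "scene" or "top"; returns a dict with "pixels" (384x512x3 uint8, red, green, blue), "intrinsics" (3x3 intrinsics, pixels), "dist" ([k1, k2, p1, p2, k3] as OpenCV has them; the pictures are not rectified), "eye" and "attitude" of the camera in the world. Camera axes: x right, y up, looking along -z (the intrinsics and any distortion apply to the point x, -y, -z); pixel columns grow to the right and rows downward; lengths in m; the calibration is good to about 2 mm. A picture is of the moment at which its call begins. There is no depth.
- r.hand_in(): hands the job in; it is judged then, once.
Trained networks look in a picture, given as the dict that the camera call returned (one of the last four; its "shot" number tells which), for a name from the list of things; names that differ only in an ending like _2 or _b are one class to them, and where a whole thing is asked for, a point or a joint stands for the part that bears it (a point fixed in the world has none). Each returns a list of dicts, best first, with "conf" (0 to 1); they miss things now and then, are a little off and sometimes report something else, mostly with a low value. They report only what shows in the picture. A call takes as long as a camera call.
- r.search_frame(picture, thing): "rect" ([left, top, width, height] in pixels, round what is visible of it).
- r.outline_of(picture, thing): "pixels" (384x512 bool, what is visible of it) and "rect" ([left, top, width, height] in pixels, round what is visible of it).
- r.landmark_of(picture, thing): "point" ([column, row] in pixels: a listed point, or the origin of a listed thing).
The state is a dict: "clock": time; "joints": joint angles; "qvel": joint speeds; "tau": joint torques, N m; "tcp_pos": TCP position; "orientation": TCP orientation; "contact_force": force on the tool from outside, world axes, zero at the start; "moment": the same for the moment, N m; "grip_width": finger opening in m; "gripper_force": force on a finger pad.
Only numpy, scipy, OpenCV 4.12 (cv2) and the standard library are available. Lean on these libraries where they do the work, as an engineer would, in place of code of your own. Each camera call takes 0.05 s, during which the arm holds its last target. There are 200 camera calls.

### The job

Three white sugar lumps have spilled on the walnut shelf: sweep them along the shelf top with your fingers, through the open front of the bamboo crumb tray, until all three lie fully inside on its flat floor, past the sloping lip. Slide them, do not pick them up, and be gentle, as they crumble if pressed hard. Leave the sugar pot, tea tin, egg holder and coaster where they are.

Things in the scene. Friction and masses are not known exactly. Their poses are not given: they have to be found in the camera images.
- tray: Bamboo crumb tray, fixed. Origin: underside centre, at shelf-top height 0. 140 mm deep (its x), 180 wide (its y). Front, the -x side, is open (edge x = -70 mm); +x points to the back wall. Cork-brown lip slopes from 0 high at x = -70 to 3 mm at x = -40; then flat floor 3 mm high. Back and side walls 28 high, 6 thick, outer faces x = 70, y = +-90 (168 clear inside).
- lump1_mid (a point): Sugar lump: white block 24 x 20 x 18 mm (x, y, z), about 12 g, loose and lying flat on the shelf top at the start, slides easily. This point is its centre, 9 mm above its underside; z up, x along its 24 mm side. It may turn or tumble while pushed. It crumbles if pressed hard (over 20 N).
- lump2_mid (a point): Sugar lump: white block 24 x 20 x 18 mm (x, y, z), about 12 g, loose and lying flat on the shelf top at the start, slides easily. This point is its centre, 9 mm above its underside; z up, x along its 24 mm side. It may turn or tumble while pushed. It crumbles if pressed hard (over 20 N).
- lump3_mid (a point): Sugar lump: white block 24 x 20 x 18 mm (x, y, z), about 12 g, loose and lying flat on the shelf top at the start, slides easily. This point is its centre, 9 mm above its underside; z up, x along its 24 mm side. It may turn or tumble while pushed. It crumbles if pressed hard (over 20 N).
- sugar_pot: Blue ceramic sugar pot with a steel flip-top lid, 80 mm across (the lid's tab and hinge reach 48 mm from the axis), 72 mm high, loose. Origin: centre of its underside. Leave it where it stands.
- tea_tin: Stainless tea tin with press-fit cap, round, 73 mm across, 94 mm high, loose. Origin: centre of its underside. Leave it where it stands.
- egg_holder: White plastic egg holder, 60 x 156 mm (x, y), 30 mm high, with one brown egg in an end cup (top of the egg 53 mm high), loose. Origin: centre of its underside. Leave it where it stands.
- coaster: Round bamboo coaster, 96 mm across, 8 mm thick, loose. Origin: centre of its underside. Leave it where it stands.

How it is judged:
By the outcome, as a careful person would: the job done as asked, in the order asked, and still so for the second after the job is handed in, with the robot touching nothing.
It also fails if it takes over 67 s, if anything falls off the work surface, if the arm or the gripper's body presses on something with over 40 N, if the wrist force passes 120 N, or if a joint passes its speed limit or range.

## Working session

There is one attempt and no reset: what is moved stays moved. The work goes in short steps, Python scripts to look and compute and a tool call to move; the robot and the scene stay as the last step left them, time stands still between calls to the robot, and variables do not carry over. Pictures are saved under pics/ and viewed, at most 10 in all, crops included, and the job is handed in when it is done.

Besides the shell and the picture viewer there is one more tool, called after "Call:" as a command line: name --pt "numbers of a row" for each row, then --argument value for the rest. apply_moves: Moves the arm, as the interface text tells. Its arguments: {"type":"object","properties":{"rows":{"type":"array","items":{"type":"array","items":{"type":"number"}}},"claw":{"type":"number"},"newtons":{"type":"number"}},"required":["rows"]}

```bash
mkdir -p pics
cat > h.py <<'E'
import numpy as np, cv2
from scipy.spatial.transform import Rotation as R
from bench import r
def rot(a):
    a=np.array(a,float)
    if a.shape==(3,3): return a
    return R.from_rotvec(a).as_matrix() if a.shape==(3,) else R.from_quat(a).as_matrix()
def ground(p,uv,z):
    u=cv2.undistortPoints(np.array(uv,float).reshape(-1,1,2),np.array(p["intrinsics"],float),np.array(p["dist"],float)).reshape(-1,2)
    d=np.c_[u[:,0],-u[:,1],-np.ones(len(u))]@rot(p["attitude"]).T
    e=np.array(p["eye"]); return e+d*((z-e[2])/d[:,2])[:,None]
def proj(p,X):
    c=(np.atleast_2d(X)-np.array(p["eye"]))@rot(p["attitude"])
    c=c*[1,-1,-1]
    return cv2.projectPoints(c.reshape(-1,1,3),np.zeros(3),np.zeros(3),np.array(p["intrinsics"],float),np.array(p["dist"],float))[0].reshape(-1,2)
def save(p,n): cv2.imwrite("pics/"+n,p["pixels"][:,:,::-1])
E
python3 - <<'E'
from h import *
o=r.get_obs(); print({k:np.round(v,3) for k,v in o.items()})
for n in("scene","top"):
    p=r.grab_frame(n); save(p,n+"0.png"); print(n,p["eye"],p["attitude"],p["intrinsics"])
    for t,z in(("tray",0),("lump1_mid",.009),("sugar_pot",0),("tea_tin",0),("egg_holder",0),("coaster",0)):
        for d in r.landmark_of(p,t)[:4]: print(t,round(d["conf"],2),np.round(d["point"]),ground(p,[d["point"]],z)[0].round(3))
E
```

```text
{'clock': np.float64(0.0), 'joints': array([ 1.077,  0.478,  0.022,  1.556, -0.011,  1.109, -0.083]), 'qvel': array([ 0.001,  0.001, -0.001, -0.   , -0.   , -0.001,  0.002]), 'tau': array([-0.0000e+00, -5.9645e+01,  1.6080e+00, -2.8119e+01,  1.2000e-02,
        9.0000e-03, -0.0000e+00]), 'tcp_pos': array([ 0.254, -0.625,  0.23 ]), 'orientation': array([-3.082e+00, -6.020e-01,  1.000e-03]), 'contact_force': array([ 0.791, -0.18 , -0.511]), 'moment': array([ 0.019, -0.006,  0.043]), 'gripper_force': np.float64(0.0), 'grip_width': np.float64(0.085)}
scene [1.39008131 0.25182957 0.64239249] [0.60701246 0.8997239  1.80298304] [[464.01910071   0.         252.49509067]
 [  0.         464.01910071 191.96773903]
 [  0.           0.           1.        ]]
tray 0.88 [387. 194.] [0.479 0.215 0.   ]
tray 0.65 [133. 199.] [ 0.726 -0.315  0.   ]
lump1_mid 0.62 [241. 160.] [ 0.494 -0.147  0.009]
lump1_mid 0.21 [389. 192.] [0.482 0.22  0.009]
sugar_pot 0.67 [247. 246.] [ 0.766 -0.015  0.   ]
tea_tin 0.71 [171. 144.] [ 0.48  -0.358  0.   ]
egg_holder 0.62 [135. 197.] [ 0.717 -0.314  0.   ]
coaster 0.72 [339. 262.] [0.738 0.166 0.   ]
top [ 0.44544428 -0.0789131   1.24737513] [ 0.1124375  -0.10219978 -1.5696119 ] [[485.87759513   0.         253.2312195 ]
 [  0.         485.87759513 199.68622454]
 [  0.           0.           1.        ]]
tray 0.67 [142. 254.] [0.475 0.217 0.   ]
lump1_mid 0.56 [281. 254.] [ 0.478 -0.141  0.009]
lump1_mid 0.2 [234. 145.] [ 0.761 -0.021  0.009]
sugar_pot 0.79 [231. 148.] [ 0.754 -0.012  0.   ]
tea_tin 0.58 [372. 257.] [ 0.468 -0.378  0.   ]
egg_holder 0.66 [344. 164.] [ 0.711 -0.31   0.   ]
coaster 0.84 [163. 157.] [0.732 0.169 0.   ]
```

View pics/scene0.png

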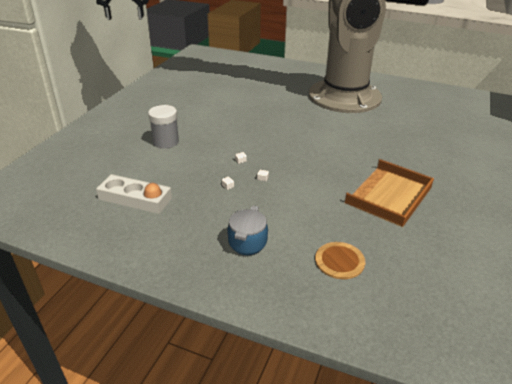

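View pics/top0.png

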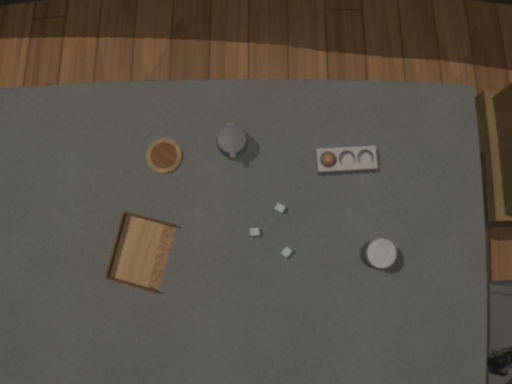

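The scene view shows the lumps at (241,158), (262,175) and (228,183), with the tray at (390,192). In the top view the lumps are at (280,208), (255,232) and (287,253). The tray is at (142,252) with its cork lip on the right, facing the lumps.

```bash
cat > m.py <<'E'
from h import *
def lumps(p,box=None,thr=150,amin=15,amax=260):
    px=p["pixels"].astype(int); m=((px.min(2)>thr)&(px.max(2)-px.min(2)<45)).astype(np.uint8)
    n,l,s,c=cv2.connectedComponentsWithStats(m)
    out=[]
    for i in range(1,n):
        if amin<=s[i,4]<=amax:
            g=ground(p,[c[i]],.014)[0]
            if .25<g[0]<.75 and -.27<g[1]<.32:
                ys,xs=np.where(l==i); (a,b),wh,an=cv2.minAreaRect(np.c_[xs,ys].astype(np.float32))
                out.append((c[i].round(1),s[i,4],g.round(4),np.round(wh,1),round(an)))
    return out
E
python3 - <<'E'
from m import *
p=r.grab_frame("top")
for t in lumps(p): print(t)
m=r.outline_of(p,"tray")[0]["pixels"].astype(np.uint8)
ys,xs=np.where(m); rc=cv2.minAreaRect(np.c_[xs,ys].astype(np.float32)); b=cv2.boxPoints(rc); print(rc)
for z in(0,.028): print(ground(p,b,z).round(3))
s=r.grab_frame("scene")
for t in lumps(s): print(t)
cv2.imwrite("pics/crop.png",cv2.resize(p["pixels"][190:310,90:310,::-1],None,fx=3.6,fy=3.6,interpolation=cv2.INTER_CUBIC))
E
```

```text
((140.04205322265625, 251.30950927734375), (55.86003494262695, 71.93722534179688), 15.461216926574707)
[[0.41  0.32  0.   ]
 [0.592 0.272 0.   ]
 [0.554 0.128 0.   ]
 [0.374 0.176 0.   ]]
[[0.411 0.311 0.028]
 [0.589 0.265 0.028]
 [0.551 0.123 0.028]
 [0.376 0.17  0.028]]
(array([241.1, 156.9]), np.int32(95), array([ 0.4875, -0.1503,  0.014 ]), array([10.4,  9.8]), 72)
(array([262.8, 174.3]), np.int32(100), array([ 0.5378, -0.0719,  0.014 ]), array([11. ,  9.8]), 11)
(array([228.3, 182. ]), np.int32(100), array([ 0.5984, -0.1343,  0.014 ]), array([12.4,  9.3]), 58)
```

View pics/crop.png

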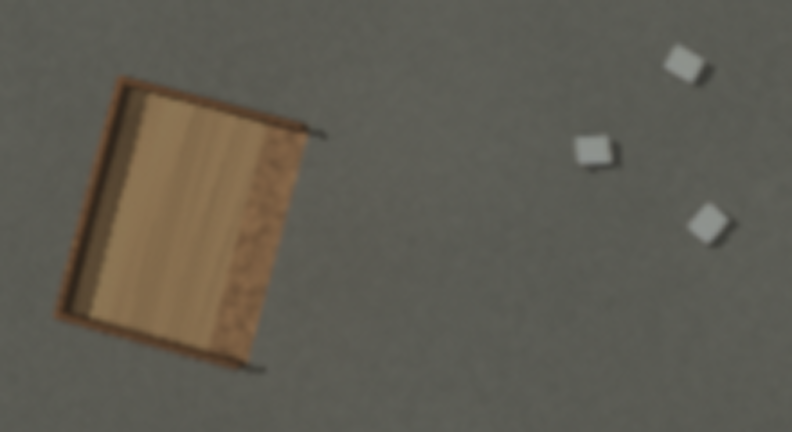

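The crop shows the tray's open front edge running from (308,127) to (247,368), and the lumps at (686,64), (594,151) and (710,225). Next I'll plan the pushing lanes.

```bash
cat > plan.py <<'E'
from m import *
def step(pos,xdir_deg):
    """scaled row from current pose to TCP pos, tool down, tool x at heading xdir_deg"""
    o=r.get_obs(); C=R.from_rotvec(o["orientation"]); a=np.radians(xdir_deg)
    T=R.from_matrix(np.array([[np.cos(a),np.sin(a),0],[np.sin(a),-np.cos(a),0],[0,0,-1]]))
    s=C.inv().apply(np.array(pos)-o["tcp_pos"])/.25
    t=(C.inv()*T).as_rotvec()/(np.pi/2)
    return np.r_[s,t].round(3)
E
python3 - <<'E'
from plan import *
p=r.grab_frame("top")
L=[l for l in lumps(p,thr=112)]
for t in L: print(t)
px=lambda c:np.array(c)/3.6+[90,190]-.5+.5/3.6
f=ground(p,[px((308,127)),px((247,368))],0.0); b=ground(p,[px((122,78)),px((60,318))],.028)
print(f.round(4),b.round(4))
ed=f[1]-f[0]; ed2=b[1]-b[0]
ang=[np.degrees(np.arctan2(-e[0]*-1 if 0 else -e[0],e[1])) for e in(ed,ed2)]; print(ed,ed2)
# tray y axis = along front edge toward -x world
yaw=np.degrees(np.arctan2(*( (ed+ed2)[[1,0]]*[1,1])))-90
x=np.array([np.cos(np.radians(yaw)),np.sin(np.radians(yaw))]); y=np.array([-x[1],x[0]])
c1=f.mean(0)[:2]+.07*x; c2=b.mean(0)[:2]-.07*x; c=(c1+c2)/2
print("yaw",yaw,"centres",c1,c2)
g=ground(p,[px(q) for q in((686,64),(594,151),(710,225))],.014)[:,:2]
for q in g: print(q.round(4),"local",((q-c)@np.c_[x,y]).round(4))
E
```

```text
(array([279.5, 207.1]), np.int32(64), array([ 0.5957, -0.138 ,  0.014 ]), array([8.9, 7.2]), 27)
(array([254.1, 231. ]), np.int32(62), array([ 0.5348, -0.073 ,  0.014 ]), array([6., 8.]), 90)
(array([286.1, 251.4]), np.int32(67), array([ 0.4826, -0.1541,  0.014 ]), array([7.3, 9.2]), 39)
[[0.5514 0.1314 0.    ]
 [0.3784 0.1734 0.    ]] [[0.5836 0.2623 0.028 ]
 [0.4125 0.3036 0.028 ]]
[-0.17295753  0.04197297  0.        ] [-0.17114564  0.04130955  0.        ]
yaw 76.39446327600785 centres [0.48133822 0.22046064] [0.48157849 0.21487361]
[ 0.5949 -0.1399] local [-0.3208 -0.1944]
[ 0.5332 -0.0744] local [-0.2717 -0.119 ]
[ 0.4808 -0.156 ] local [-0.3633 -0.0872]
```

Run:
```python
from plan import *
print(step([.541,-.119,.20],97.9))
```

```text
[ 1.826 -1.445  0.125  0.    -0.    -0.842]
```

Call:
apply_moves --pt "0.913 -0.722 0.06 0 0 -0.42" --pt "0.913 -0.722 0.06 0 0 -0.42" --pt "0.913 -0.722 0.06 0 0 -0.42" --pt "0.913 -0.722 0.06 0 0 -0.42" --pt "0.913 -0.722 0.06 0 0 -0.42" --claw 0.15

```text
clock: 1.52
tcp_pos: [0.3992, -0.3693, 0.2165]
orientation: [2.719, 1.574, 0.001]
contact_force: [0.6, -1.4, 0.5]
grip_width: 0.013
gripper_force: 0.0
```

Run:
```python
from plan import *
print(step([.541,-.119,.05],97.9))
```

```text
[ 1.15e+00 -7.00e-03  6.67e-01  1.00e-03 -0.00e+00 -4.20e-01]
```

Call:
apply_moves --pt "0.2 0 0.06 0 0 -0.1" --pt "0.45 -0.003 0.15 0 0 -0.2" --pt "0.7 -0.005 0.3 0 0 -0.31" --pt "0.9 -0.007 0.45 0 0 -0.42" --pt "0.95 -0.007 0.6 0 0 -0.42"

```text
clock: 2.15
tcp_pos: [0.5178, -0.163, 0.0663]
orientation: [2.06, 2.369, 0.005]
contact_force: [-0.0, -0.8, 0.5]
grip_width: 0.0132
gripper_force: 0.0
```

Run:
```python
from plan import *
print(r.get_obs()["tcp_pos"],step([.541,-.119,.05],97.9),step([.541,-.119,.009],97.9))
p=r.grab_frame("scene"); cv2.imwrite("pics/s1.png",cv2.resize(p["pixels"][100:260,130:330,::-1],None,fx=3.5,fy=3.5))
```

```text
[ 0.51775603 -0.16299404  0.06628006] [ 0.161  0.116  0.066  0.003 -0.     0.001] [ 0.161  0.116  0.23   0.003 -0.     0.001]
```

View pics/s1.png

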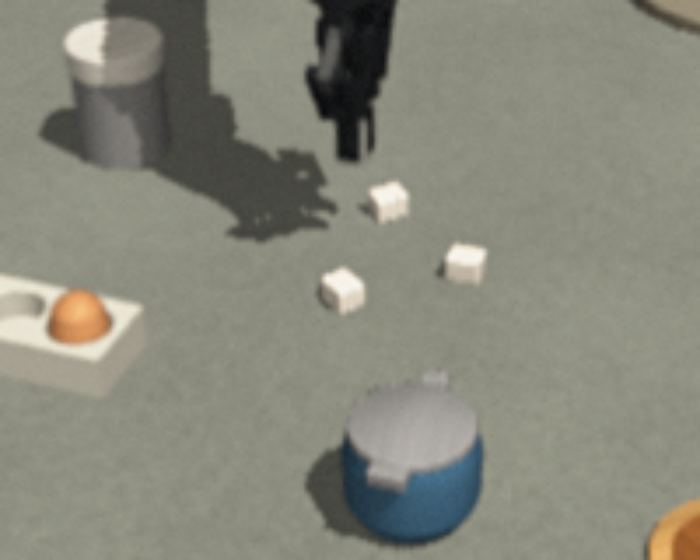

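The gripper is above and behind the lumps, with its fingertips at about (355,155) in the crop. All three lumps are undisturbed, at (388,200), (466,263) and (343,290).

Call:
apply_moves --pt "0.16 0.116 0.0 0 0 0" --pt "0.16 0.116 0.06 0 0 0" --pt "0.16 0.116 0.14 0 0 0" --pt "0.16 0.116 0.2 0 0 0" --pt "0.16 0.116 0.22 0 0 0"

```text
clock: 2.82
tcp_pos: [0.5378, -0.1231, 0.0105]
orientation: [-2.068, -2.364, 0.002]
contact_force: [-0.6, 0.2, -0.1]
grip_width: 0.0127
gripper_force: 0.0
```

Run:
```python
from plan import *
o=r.get_obs();print(o["tcp_pos"],o["contact_force"]);print(step([.541,-.119,.008],97.9),step([.4937,.2234,.008],97.9))
```

```text
[ 0.53776548 -0.12306316  0.01047985] [-0.64435086  0.16089434 -0.1070418 ]
[ 0.014  0.015  0.01  -0.001 -0.    -0.003] [ 1.397e+00  1.000e-02  1.000e-02 -1.000e-03 -0.000e+00 -3.000e-03]
```

Call:
apply_moves --pt "0.04 0.012 0.008 0 0 0" --pt "0.09 0.012 0.008 0 0 0" --pt "0.14 0.012 0.008 0 0 0" --pt "0.19 0.012 0.008 0 0 0" --pt "0.25 0.012 0.008 0 0 0"

```text
clock: 3.45
tcp_pos: [0.5331, -0.0591, 0.0095]
orientation: [2.067, 2.366, 0.0]
contact_force: [0.2, 0.1, 0.7]
grip_width: 0.0129
gripper_force: 0.1
```

Call:
apply_moves --pt "0.06 0 0 0 0 0" --pt "0.12 0 0 0 0 0" --pt "0.18 0 0 0 0 0" --pt "0.24 0 0 0 0 0" --pt "0.3 0 0 0 0 0"

```text
clock: 4.08
tcp_pos: [0.5229, 0.0153, 0.0093]
orientation: [2.067, 2.366, 0.0]
contact_force: [-0.1, 0.0, -0.4]
grip_width: 0.013
gripper_force: 0.0
```

Call:
apply_moves --pt "0.06 0 0 0 0 0" --pt "0.12 0 0 0 0 0" --pt "0.18 0 0 0 0 0" --pt "0.24 0 0 0 0 0" --pt "0.3 0 0 0 0 0"

```text
clock: 4.7
tcp_pos: [0.5129, 0.0896, 0.0093]
orientation: [2.067, 2.366, 0.0]
contact_force: [0.2, 0.3, -0.9]
grip_width: 0.0126
gripper_force: 0.0
```

Run:
```python
from plan import *
o=r.get_obs();print(o["tcp_pos"],o["contact_force"]);print(step([.4937,.2234,.008],97.9))
s=r.grab_frame("scene")
for t in lumps(s): print(t)
cv2.imwrite("pics/s2.png",cv2.resize(s["pixels"][110:270,200:450,::-1],None,fx=3,fy=3))
```

```text
[0.51288391 0.08958106 0.00930951] [ 0.2370723   0.27180132 -0.88967168]
[ 0.541 -0.004  0.005  0.    -0.    -0.002]
(array([240.7, 157. ]), np.int32(91), array([ 0.488 , -0.1512,  0.014 ]), array([10.4,  9.9]), 76)
(array([228.3, 182. ]), np.int32(105), array([ 0.5987, -0.1343,  0.014 ]), array([13.1,  9.6]), 61)
(array([341.7, 186.3]), np.int32(116), array([0.5121, 0.1139, 0.014 ]), array([11., 11.]), 90)
(array([254.1, 207.7]), np.int32(19), array([ 0.6638, -0.0426,  0.014 ]), array([2.9, 6.1]), 79)
```

View pics/s2.png

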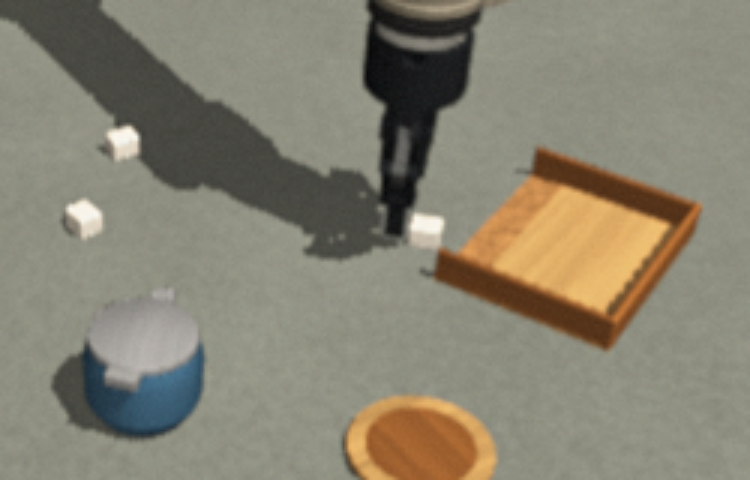

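The lump (426,230 in the crop) is being carried squarely against the fingers, just outside the lip.

Call:
apply_moves --pt "0.055 0 0 0 0 0" --pt "0.11 0 0 0 0 0" --pt "0.165 0 0 0 0 0" --pt "0.22 0 0 0 0 0" --pt "0.28 0 0 0 0 0"

```text
clock: 5.38
tcp_pos: [0.5035, 0.1588, 0.0093]
orientation: [2.067, 2.365, 0.0]
contact_force: [0.8, -0.0, -0.7]
grip_width: 0.0133
gripper_force: 0.0
```

Call:
apply_moves --pt "0.055 0 0 0 0 0" --pt "0.11 0 0 0 0 0" --pt "0.165 0 0 0 0 0" --pt "0.22 0 0 0 0 0" --pt "0.25 0 0 0 0 0"

```text
clock: 6.0
tcp_pos: [0.495, 0.2211, 0.0093]
orientation: [-2.066, -2.366, -0.0]
contact_force: [0.6, 0.2, 0.5]
grip_width: 0.0126
gripper_force: 0.1
```

Call:
apply_moves --pt "-0.04 0 0 0 0 0" --pt "-0.06 0 -0.1 0 0 0" --pt "-0.1 0 -0.2 0 0 0" --pt "-0.2 0 -0.24 0 0 0" --pt "-0.4 0 -0.24 0 0 0"

```text
clock: 6.62
tcp_pos: [0.5095, 0.1206, 0.0705]
orientation: [2.064, 2.367, 0.004]
contact_force: [0.7, -1.0, -0.2]
grip_width: 0.0129
gripper_force: 0.0
```

```bash
cat > lump_plan.py <<'E'
from plan import *
c=np.array([.4815,.2175]); a=np.radians(76.4); x=np.array([np.cos(a),np.sin(a)]); y=np.array([-x[1],x[0]])
def go(l,tgt):
    l=np.array(l); t=c+tgt[0]*x+tgt[1]*y; d=t-l; h=np.degrees(np.arctan2(d[1],d[0])); d/=np.hypot(*d)
    s=l-.045*d; e=t-.023*d
    print("heading",h.round(1),"start",s.round(3),"end",e.round(3),"len/.25",(np.hypot(*(e-s))/.25).round(3)); return s,e,h
E
python3 - <<'E'
from lump_plan import *
o=r.get_obs();print(o["tcp_pos"],o["contact_force"])
for n in("top","scene"):
    for t in lumps(r.grab_frame(n),thr=112 if n=="top" else 150): print(n,t, ((t[2][:2]-c)@np.c_[x,y]).round(3))
s,e,h=go((.596,-.138),(.02,.05))
print(step([*s,.08],h),step([*s,.009],h))
E
```

```text
[0.50950592 0.12063001 0.07045258] [ 0.72162075 -0.95950812 -0.17599333]
top (array([279.4, 207.1]), np.int32(70), array([ 0.5958, -0.1379,  0.014 ]), array([8.9, 7.6]), 27) [-0.319 -0.195]
top (array([286. , 251.4]), np.int32(73), array([ 0.4826, -0.1539,  0.014 ]), array([7.8, 9.2]), 45) [-0.361 -0.088]
scene (array([240.9, 157. ]), np.int32(92), array([ 0.4881, -0.1507,  0.014 ]), array([10.9,  9.6]), 69) [-0.356 -0.093]
scene (array([228.3, 182. ]), np.int32(105), array([ 0.5987, -0.1343,  0.014 ]), array([13.1,  9.6]), 61) [-0.314 -0.197]
scene (array([400.6, 194.5]), np.int32(104), array([0.4908, 0.2454, 0.014 ]), array([10.5, 10.2]), 8) [ 0.029 -0.002]
scene (array([254.1, 207.7]), np.int32(19), array([ 0.6638, -0.0426,  0.014 ]), array([2.9, 6.1]), 79) [-0.21  -0.238]
heading 112.3 start [ 0.613 -0.18 ] end [0.446 0.227] len/.25 1.76
[-1.211e+00  2.670e-01 -3.900e-02 -1.000e-03  3.000e-03 -1.680e-01] [-1.209e+00  2.670e-01  2.450e-01 -1.000e-03  3.000e-03 -1.680e-01]
```

Lump B is inside, at tray coordinates (29, -2) mm. Next is lump A.

Call:
apply_moves --pt "-0.2 0.04 -0.04 0 0 -0.08" --pt "-0.42 0.1 -0.04 0 0 -0.168" --pt "-0.64 0.16 -0.04 0 0 -0.168" --pt "-0.84 0.2 -0.04 0 0 -0.168" --pt "-1.0 0.26 -0.04 0 0 -0.168"

```text
clock: 7.35
tcp_pos: [0.6058, -0.1226, 0.0789]
orientation: [-1.743, -2.614, 0.003]
contact_force: [0.6, 1.9, 0.1]
grip_width: 0.0131
gripper_force: 0.0
```

Run:
```python
from lump_plan import *
s,e,h=go((.596,-.138),(.02,.05))
print(step([*s,.08],h),step([*s,.009],h))
```

```text
heading 112.3 start [ 0.613 -0.18 ] end [0.446 0.227] len/.25 1.76
[-0.222 -0.061 -0.004 -0.001  0.     0.004] [-0.222 -0.061  0.28  -0.001  0.     0.004]
```

Call:
apply_moves --pt "-0.15 -0.05 0 0 0 0" --pt "-0.21 -0.06 0 0 0 0" --pt "-0.21 -0.06 0.1 0 0 0" --pt "-0.21 -0.06 0.2 0 0 0" --pt "-0.21 -0.06 0.26 0 0 0"

```text
clock: 7.98
tcp_pos: [0.6121, -0.1715, 0.013]
orientation: [-1.736, -2.616, 0.001]
contact_force: [0.2, 0.2, -0.3]
grip_width: 0.0125
gripper_force: 0.0
```

Run:
```python
from lump_plan import *
print(r.get_obs()["tcp_pos"])
s,e,h=go((.596,-.138),(.02,.05))
print(step([*s,.009],h),step([*e,.009],h))
```

```text
[ 0.61209223 -0.17150353  0.01297612]
heading 112.3 start [ 0.613 -0.18 ] end [0.446 0.227] len/.25 1.76
[-0.032 -0.009  0.016 -0.001 -0.001  0.007] [ 1.728e+00  9.000e-03  1.900e-02 -1.000e-03 -1.000e-03  7.000e-03]
```

Call:
apply_moves --pt "0.03 -0.007 0.014 0 0 0.006" --pt "0.08 -0.006 0.015 0 0 0.006" --pt "0.14 -0.005 0.015 0 0 0.006" --pt "0.2 -0.004 0.015 0 0 0.006" --pt "0.26 -0.002 0.015 0 0 0.006"

```text
clock: 8.6
tcp_pos: [0.5873, -0.1114, 0.0111]
orientation: [1.749, 2.609, 0.001]
contact_force: [0.1, -0.1, 0.1]
grip_width: 0.0129
gripper_force: 0.1
```

Call:
apply_moves --pt "0.06 0 0 0 0 0" --pt "0.12 0 0 0 0 0" --pt "0.18 0 0 0 0 0" --pt "0.24 0 0 0 0 0" --pt "0.3 0 0 0 0 0"

```text
clock: 9.22
tcp_pos: [0.5586, -0.0424, 0.0105]
orientation: [-1.75, -2.609, -0.0]
contact_force: [-0.6, -1.1, 0.0]
grip_width: 0.013
gripper_force: 0.1
```

Call:
apply_moves --pt "0.06 0 0 0 0 0" --pt "0.12 0 0 0 0 0" --pt "0.18 0 0 0 0 0" --pt "0.24 0 0 0 0 0" --pt "0.3 0 0 0 0 0"

```text
clock: 9.85
tcp_pos: [0.5302, 0.027, 0.0106]
orientation: [1.75, 2.609, 0.0]
contact_force: [-0.3, 0.0, 0.8]
grip_width: 0.013
gripper_force: 0.1
```

Call:
apply_moves --pt "0.06 0 0 0 0 0" --pt "0.12 0 0 0 0 0" --pt "0.18 0 0 0 0 0" --pt "0.24 0 0 0 0 0" --pt "0.3 0 0 0 0 0"

```text
clock: 10.48
tcp_pos: [0.5018, 0.0964, 0.0106]
orientation: [1.75, 2.609, 0.0]
contact_force: [-0.1, 0.4, 0.9]
grip_width: 0.0128
gripper_force: 0.1
```

Run:
```python
from lump_plan import *
o=r.get_obs();print(o["tcp_pos"],o["contact_force"])
s,e,h=go((.596,-.138),(.02,.05)); print(step([*e,.009],h))
for t in lumps(r.grab_frame("scene")): print(t, ((t[2][:2]-c)@np.c_[x,y]).round(3))
```

```text
[0.50177575 0.09639441 0.0105877 ] [-0.07332565  0.38817006  0.88455319]
heading 112.3 start [ 0.613 -0.18 ] end [0.446 0.227] len/.25 1.76
[ 0.569 -0.007  0.006  0.     0.     0.   ]
(array([241.1, 157.1]), np.int32(98), array([ 0.4881, -0.1501,  0.014 ]), array([10.8,  9.8]), 72) [-0.356 -0.093]
(array([345.9, 184.9]), np.int32(97), array([0.5027, 0.1214, 0.014 ]), array([12.,  8.]), 90) [-0.088 -0.043]
(array([400.6, 194.6]), np.int32(103), array([0.491 , 0.2455, 0.014 ]), array([10., 10.]), 90) [ 0.029 -0.003]
(array([254.2, 207.7]), np.int32(18), array([ 0.6634, -0.0425,  0.014 ]), array([2.9, 6.1]), 79) [-0.21  -0.238]
```

Call:
apply_moves --pt "0.055 0.005 0 0 0 0" --pt "0.11 0.01 0 0 0 0" --pt "0.165 0.012 0 0 0 0" --pt "0.22 0.012 0 0 0 0" --pt "0.28 0.012 0 0 0 0"

```text
clock: 11.15
tcp_pos: [0.478, 0.1622, 0.0106]
orientation: [1.75, 2.609, -0.0]
contact_force: [0.8, 0.6, -0.7]
grip_width: 0.0131
gripper_force: 0.0
```

Run:
```python
from lump_plan import *
o=r.get_obs();print(o["tcp_pos"],((o["tcp_pos"][:2]-c)@np.c_[x,y]).round(3))
s,e,h=go((.596,-.138),(.02,.05)); print(step([*e,.009],h))
for t in lumps(r.grab_frame("scene")): print(t, ((t[2][:2]-c)@np.c_[x,y]).round(3))
```

```text
[0.47803589 0.16217852 0.01055565] [-0.055 -0.01 ]
heading 112.3 start [ 0.613 -0.18 ] end [0.446 0.227] len/.25 1.76
[ 0.29  -0.018  0.006  0.     0.    -0.   ]
(array([241.1, 157. ]), np.int32(101), array([ 0.4877, -0.1502,  0.014 ]), array([10.4, 10.7]), 76) [-0.356 -0.092]
(array([375.8, 184.7]), np.int32(72), array([0.4747, 0.186 , 0.014 ]), array([11.,  8.]), 90) [-0.032 -0.001]
(array([400.5, 194.5]), np.int32(103), array([0.4907, 0.2453, 0.014 ]), array([10.5, 10.2]), 8) [ 0.029 -0.002]
(array([254.2, 207.6]), np.int32(20), array([ 0.6633, -0.0423,  0.014 ]), array([3., 6.]), 90) [-0.21  -0.238]
```

Call:
apply_moves --pt "0.05 -0.002 0 0 0 0" --pt "0.1 -0.004 0 0 0 0" --pt "0.15 -0.006 0 0 0 0" --pt "0.2 -0.006 0 0 0 0" --pt "0.25 -0.006 0 0 0 0"

```text
clock: 11.82
tcp_pos: [0.453, 0.2195, 0.0105]
orientation: [-1.75, -2.609, -0.0]
contact_force: [1.0, -0.2, -0.2]
grip_width: 0.0127
gripper_force: 0.1
```

Call:
apply_moves --pt "0.03 0 0 0 0 0" --pt "-0.03 0 -0.02 0 0 0" --pt "-0.08 0 -0.14 0 0 0" --pt "-0.16 0 -0.24 0 0 0" --pt "-0.4 0 -0.24 0 0 0"

```text
clock: 12.45
tcp_pos: [0.4929, 0.1272, 0.073]
orientation: [1.744, 2.611, 0.007]
contact_force: [1.7, -0.0, -0.4]
grip_width: 0.0128
gripper_force: 0.0
```

Run:
```python
from lump_plan import *
for t in lumps(r.grab_frame("scene")): print(t, ((t[2][:2]-c)@np.c_[x,y]).round(3))
s,e,h=go((.485,-.153),(.02,-.04))
print(step([*s,.08],h),step([*s,.009],h))
```

```text
(array([241.2, 156.9]), np.int32(100), array([ 0.4874, -0.1502,  0.014 ]), array([10.9,  9.9]), 69) [-0.356 -0.092]
(array([402.8, 190.1]), np.int32(180), array([0.4716, 0.2476, 0.014 ]), array([11.5, 21.9]), 22) [0.027 0.017]
(array([254.1, 207.6]), np.int32(19), array([ 0.6632, -0.0427,  0.014 ]), array([3., 6.]), 90) [-0.21  -0.238]
heading 84.0 start [ 0.48  -0.198] end [0.523 0.205] len/.25 1.619
[-1.138 -0.52  -0.027  0.002  0.004  0.308] [-1.137 -0.52   0.257  0.002  0.004  0.308]
```

Both lumps are inside the tray, side by side. Now for C.

Call:
apply_moves --pt "-0.2 -0.08 -0.03 0 0 0.08" --pt "-0.4 -0.18 -0.03 0 0 0.18" --pt "-0.6 -0.28 -0.03 0 0 0.28" --pt "-0.8 -0.38 -0.03 0 0 0.308" --pt "-1.0 -0.46 -0.03 0 0 0.308"

```text
clock: 13.12
tcp_pos: [0.4783, -0.1523, 0.0783]
orientation: [2.327, 2.11, -0.002]
contact_force: [0.1, 0.0, -0.3]
grip_width: 0.0125
gripper_force: 0.0
```

Run:
```python
from lump_plan import *
s,e,h=go((.485,-.153),(.02,-.04))
print(step([*s,.08],h),step([*s,.009],h))
```

```text
heading 84.0 start [ 0.48  -0.198] end [0.523 0.205] len/.25 1.619
[-0.18   0.026 -0.007 -0.     0.001  0.005] [-0.18   0.026  0.277 -0.     0.001  0.005]
```

Call:
apply_moves --pt "-0.15 0.02 0 0 0 0.003" --pt "-0.17 0.024 0 0 0 0.003" --pt "-0.17 0.024 0.1 0 0 0.003" --pt "-0.17 0.024 0.2 0 0 0.003" --pt "-0.17 0.024 0.265 0 0 0.003"

```text
clock: 13.75
tcp_pos: [0.4807, -0.1914, 0.0109]
orientation: [-2.328, -2.107, 0.001]
contact_force: [-0.3, 0.5, 0.3]
grip_width: 0.0128
gripper_force: 0.0
```

Run:
```python
from lump_plan import *
print(r.get_obs()["tcp_pos"])
s,e,h=go((.485,-.153),(.02,-.04))
print(step([*s,.009],h),step([*e,.009],h))
```

```text
[ 0.48072113 -0.19144295  0.01085102]
heading 84.0 start [ 0.48  -0.198] end [0.523 0.205] len/.25 1.619
[-0.025  0.001  0.007 -0.001 -0.     0.003] [ 1.593e+00  1.000e-02  8.000e-03 -1.000e-03 -0.000e+00  3.000e-03]
```

Call:
apply_moves --pt "0.03 0 0.004 0 0 0.002" --pt "0.08 0 0.004 0 0 0.002" --pt "0.14 0.001 0.004 0 0 0.002" --pt "0.2 0.001 0.004 0 0 0.002" --pt "0.26 0.002 0.004 0 0 0.002"

```text
clock: 14.38
tcp_pos: [0.4889, -0.1257, 0.0112]
orientation: [2.331, 2.105, 0.001]
contact_force: [0.6, -0.3, -0.6]
grip_width: 0.0128
gripper_force: 0.1
```

Call:
apply_moves --pt "0.06 0 0 0 0 0" --pt "0.12 0 0 0 0 0" --pt "0.18 0 0 0 0 0" --pt "0.24 0 0 0 0 0" --pt "0.3 0 0 0 0 0"

```text
clock: 15.0
tcp_pos: [0.4963, -0.0515, 0.0108]
orientation: [2.333, 2.104, -0.0]
contact_force: [-0.6, -0.7, -0.3]
grip_width: 0.0126
gripper_force: 0.2
```

Call:
apply_moves --pt "0.06 0 0 0 0 0" --pt "0.12 0 0 0 0 0" --pt "0.18 0 0 0 0 0" --pt "0.24 0 0 0 0 0" --pt "0.3 0 0 0 0 0"

```text
clock: 15.62
tcp_pos: [0.504, 0.0231, 0.0108]
orientation: [2.333, 2.104, -0.0]
contact_force: [-0.1, 0.3, 0.6]
grip_width: 0.0132
gripper_force: 0.1
```

Call:
apply_moves --pt "0.05 0 0 0 0 0" --pt "0.1 0 0 0 0 0" --pt "0.15 0 0 0 0 0" --pt "0.2 0 0 0 0 0" --pt "0.22 0 0 0 0 0"

```text
clock: 16.25
tcp_pos: [0.5096, 0.078, 0.0108]
orientation: [-2.331, -2.106, -0.001]
contact_force: [0.1, 0.0, -0.0]
grip_width: 0.0127
gripper_force: 0.1
```

Run:
```python
from lump_plan import *
o=r.get_obs();print(o["tcp_pos"],((o["tcp_pos"][:2]-c)@np.c_[x,y]).round(3))
s,e,h=go((.485,-.153),(.02,-.04)); print(step([*e,.009],h))
p=r.grab_frame("scene")
for t in lumps(p): print(t, ((t[2][:2]-c)@np.c_[x,y]).round(3))
cv2.imwrite("pics/s3.png",cv2.resize(p["pixels"][110:270,270:450,::-1],None,fx=3.5,fy=3.5))
```

```text
[0.50961438 0.07803009 0.01081657] [-0.129 -0.06 ]
heading 84.0 start [ 0.48  -0.198] end [0.523 0.205] len/.25 1.619
[ 0.509  0.001  0.007  0.    -0.     0.002]
(array([402.8, 190. ]), np.int32(178), array([0.4713, 0.2476, 0.014 ]), array([11.2, 21.9]), 24) [0.027 0.017]
(array([336.3, 186. ]), np.int32(110), array([0.5159, 0.102 , 0.014 ]), array([11.6, 10. ]), 82) [-0.104 -0.061]
(array([254.3, 207.7]), np.int32(19), array([ 0.6635, -0.0421,  0.014 ]), array([3., 6.]), 90) [-0.21  -0.238]
```

View pics/s3.png

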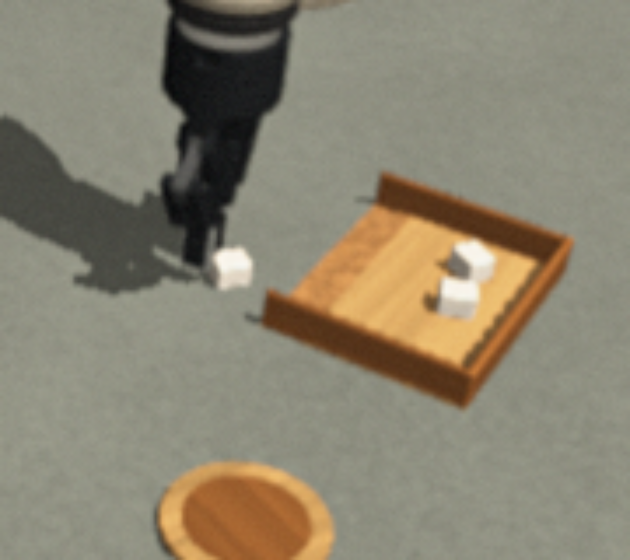

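C (232,268 in the crop) is just outside the lip and clear of the near wall end at (268,310). A and B are inside, at (470,260) and (458,297).

Call:
apply_moves --pt "0.05 -0.004 0 0 0 0" --pt "0.1 -0.008 0 0 0 0" --pt "0.15 -0.01 0 0 0 0" --pt "0.2 -0.01 0 0 0 0" --pt "0.26 -0.01 0 0 0 0"

```text
clock: 16.92
tcp_pos: [0.5138, 0.1425, 0.0108]
orientation: [2.333, 2.104, -0.0]
contact_force: [-0.6, 0.1, 0.7]
grip_width: 0.0128
gripper_force: 0.3
```

Call:
apply_moves --pt "0.05 0 0 0 0 0" --pt "0.1 0 0 0 0 0" --pt "0.15 0 0 0 0 0" --pt "0.2 0 0 0 0 0" --pt "0.24 0 0 0 0 0"

```text
clock: 17.55
tcp_pos: [0.5199, 0.2024, 0.0108]
orientation: [-2.332, -2.105, -0.0]
contact_force: [-0.4, 0.2, 0.4]
grip_width: 0.013
gripper_force: 0.1
```

Call:
apply_moves --pt "0.0 0 0 0 0 0" --pt "-0.05 0 -0.02 0 0 0" --pt "-0.1 0 -0.16 0 0 0" --pt "-0.25 0 -0.4 0 0 0" --pt "-0.5 0 -0.5 0 0 0"

```text
clock: 18.18
tcp_pos: [0.5091, 0.0869, 0.1337]
orientation: [2.33, 2.105, 0.006]
contact_force: [0.8, -1.3, -0.0]
grip_width: 0.0128
gripper_force: 0.0
```

Run:
```python
from lump_plan import *
p=r.grab_frame("scene")
for t in lumps(p,amax=400): print(t, ((t[2][:2]-c)@np.c_[x,y]).round(3))
cv2.imwrite("pics/s4.png",cv2.resize(p["pixels"][110:290,90:450,::-1],None,fx=2.2,fy=2.2))
```

```text
(array([398.2, 193.7]), np.int32(279), array([0.4896, 0.2399, 0.014 ]), array([16.3, 32.5]), 45) [ 0.024 -0.003]
(array([254.2, 207.6]), np.int32(17), array([ 0.6632, -0.0425,  0.014 ]), array([2.9, 6.1]), 79) [-0.21  -0.238]
```

View pics/s4.png

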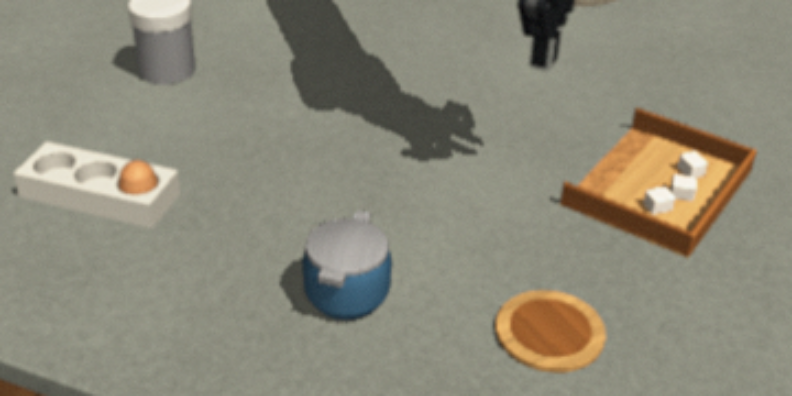

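All three lumps lie well inside on the flat floor, at (693,163), (684,186) and (659,200) in the crop. The pot, tin, egg holder and coaster have not moved, and the gripper is clear.

```bash
python3 -c "
from bench import r
print(r.hand_in())"
```

```text
the job is handed in; nothing more can be done
None
```

I swept all three sugar lumps into the crumb tray and handed the job in at about 18 s; the last picture shows them on the flat floor past the lip, and the pot, tin, egg holder and coaster where they were.

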